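# Weigh the instrument case, hung level on the sprung hand scale

## Task

Weigh the case: take the hand scale off its stand, catch the case's carrying bar with its hook, lift the case clear of the bench and hang the scale back on the stand's prongs, let go, with the case hanging from it level, still and clear of the bench. The contents are packed to one side, so find the point along the bar where it balances before you lift it; never tip the case more than about ten degrees, do not jerk, overload or press down with the scale, do not touch the case with the robot itself, and leave the other things alone.

Things in the scene. Friction and masses are not known exactly. Their poses are not given: they have to be found in the camera images.
- stand: Fixed metal stand. Origin on the bench below the scale's resting place. Two level prongs 12 mm wide, 8 thick, centred at y = +25 and -25 mm, tops at z = 250 mm, run from a post (x 115 to 129, y -35 to 35 mm) to their open end at x = -33 mm; the foot is behind the post, x 90 to 190 mm. The scale's flange rests on the prongs, its housing between them: lift 5 mm or more, out and in by the open end.
- scale: Sprung hand scale, 0.19 kg, upright on the stand, origin 250 mm above the stand's, turned as it. Origin: underside of the flange (52 x 60 x 6 mm), on the axis, z up. Housing 30 (x) x 26 (y) mm, z = -45 to 40 mm; above it a black handle block 50 (x) x 24 (y) mm, z = 40 to 84 mm: grip it from above across the 24 mm. Below, a steel hook on a sprung rod, open to the scale's +x; it cannot turn.
- grip (a point): Centre of the scale's handle block (z = 62 mm on the scale).
- hook (a point): Seat of the hook, moving with it: top of the 7 mm wire at the bottom of the J, midway between shank and tip, on the scale's axis; 92.5 mm below the scale's origin when the spring is slack. Lowest point of the hook 7 mm below this point. Shank's face 6 mm to the scale's -x, inner face of the tip 6 mm to +x, outside of the tip 13 mm to +x; the tip rises 14 mm above the point.
- spring (a joint): How far the scale is drawn out, m: 0 slack, grows as the hook is pulled down, 250 N per m (about 1 mm from the hook's own weight), stop at 0.050; more than 0.044 is overload.
- case: Grey closed instrument case, 110 (x) x 180 (y) x 68 mm high, standing on the bench. Origin: centre of its underside, z up. Mass unknown, 0.5 to 0.9 kg. The contents cannot be seen and do not shift; the balance point lies under the bar, up to 27 mm to +y or -y of its middle, mostly well away from it, 60 to 90 mm below the bar.
- bar (a point): Middle of the axis of the case's carrying bar: a level steel rod, 8 mm thick, along the case's y, 111 mm above its underside, with a leg of the same rod down to the lid at y = +62 and -62 mm. Free height between lid and bar 39 mm. Pass the hook under it at right angles, from the case's -x side towards +x, anywhere between the legs.
- flask: Clear plastic bottle, 48 mm across, 110 mm high, fixed to the bench; a bystander.
- tape: Roll of grey tape lying flat, 90 mm across, 25 mm high, loose; a bystander. Origin at its underside.
- spool: Metal solder spool standing upright, 54 mm across, 40 mm high, loose; a bystander. Origin at its underside.
- pot: Small round jar with a black cap, 44 mm across, 55 mm high, loose; a bystander. Origin at its underside.
- driver: Screwdriver with a red handle, 170 mm long, lying on the bench; a bystander.
- drive: Flat black disk drive, 80 x 115 x 16 mm, lying on the bench; a bystander. Origin at its underside.
Things that resemble listed ones, but are neither listed nor needed, are in the scene too. What is shaped like the case but orange or yellow is not meant.

How it is judged:
By the outcome, as a careful person would: the job done as asked, in the order asked, and still so for the second after the job is handed in, with the robot touching nothing.
It also fails if it takes over 72 s, if anything falls off the work surface, if the arm or the gripper's body presses on something with over 40 N, if the wrist force passes 120 N, or if a joint passes its speed limit or range.

## Robot

A 7-joint arm with a two-finger parallel gripper is mounted at the origin on the work surface. World frame = base frame: x ahead of the robot, y to its left, z up, the work surface at z = 0. Lengths are in m, angles in rad, forces in N, time in s.
With the tool pointing down it reaches from about 0.35 to 0.9 m from the base axis. Payload 7.2 kg.
Tool frame: the origin (TCP) lies where the fingers leave the gripper's body, on its centre line; the fingertips stand 80 mm ahead of it and the grasp point (between the pads) lies 61 mm ahead of it; z points along the fingers, y is the direction in which the jaws open and shut (so a half turn about z gives the same grasp; the last joint's range is limited). The gripper opens to 88 mm and grips with 3 to 60 N. Pads are 20 mm wide; open, the fingers measure 115 mm over their backs; the gripper's body (75 mm by 178 mm) begins 61 mm behind the grasp point.
Start: joints at [-1.272, 0.411, -0.013, 1.596, 0.006, 1.134, -0.082], TCP at [0.224, 0.583, 0.303] pointing down, gripper open.
Joint ranges: [-2.95, 2.95], [-0.29, 1.99], [-1.47, 1.44], [0.14, 2.54], [-1.03, 4.17], [0.13, 1.85], [-2.86, 2.86]. Speed limits (rad/s): [2.39, 2.39, 3.01, 3.01, 3.14, 3.14, 3.14].

## Interface

Orientations are given as a 3x3 rotation matrix whose columns are the frame's x, y, z axes.
In Python, from station import env, optics, order gives the robot as it stands.
- The arm moves only by the tool move_arm, never from a script. Its argument "series" is a list of rows, each a list of 7 numbers: the closure, from -1 (fully open) to 1 (shut), so that 0 is half open, then the shift along the tool's x, y, z in units of 50 mm (1.0 is 50 mm), then the turn, a rotation vector about the tool's x, y, z in units of 8 degrees (1.0 is 8 degrees). In form: [[hand, x, y, z, rx, ry, rz], ...]. A call has 1 to 10 rows; each row is the pose to reach, as a shift and turn from the pose commanded when the call began, along the tool's axes at that moment; what a row does not reach only later rows make up. A row lasts 1/8 s, in which the tool goes at most 62.5 mm and 10.7 degrees, less where a joint would pass 70% of its speed; a pose out of reach is approached as far as the arm can. A call with a gripper value outside its range is refused whole. The fingers move at their own pace and stop on an object; the grip force is fixed at half the most. Time passes only in rows, so rows that repeat a pose let the fingers close. It gives the time, the measured TCP pose, the force and the opening at its end, in the units of the state.
- env.get_obs(): the state, without advancing time (a new reading comes with each control period).
- optics.capture(name): name is "side" or "top"; returns (picture, depth): 420x560x3 uint8, red, green, blue; 420x560 float32, m along the optical axis (not along the pixel's ray), 0 where there is no reading.
- optics.camera_info(name): a dict with "K" (3x3 intrinsics, pixels), "k1" (the pictures are not rectified: a ray, as slopes to the right and down, at radius r is drawn at 1 + k1 r^2 times it, then the intrinsics apply), "position" and "orientation" of the camera in the world. Camera axes: x right, y down, z forward; pixel columns grow to the right and rows downward; lengths in m; the calibration is good to about 2 mm. A picture is of the moment at which its call begins. camera_info takes no time and is no camera call.
- order.sign_off(): hands the job in, once; it reports no verdict.
The state is a dict: "time": time; "q": joint angles; "dq": joint speeds; "joint_torque": joint torques, N m; "tool_pos": TCP position; "tcp_rot": TCP orientation; "force": force on the tool from outside, world axes, zero at the start; "moment": the same for the moment, N m; "width": finger opening in m.
Only numpy, scipy, OpenCV 4.12 (cv2) and the standard library are available. Lean on these libraries where they do the work, as an engineer would, in place of code of your own. Each camera call takes 0.05 s, during which the arm holds its last target. There are 200 camera calls.

## Working session

There is one attempt and no reset: what is moved stays moved. The work goes in short steps, Python scripts to look and compute and a tool call to move; the robot and the scene stay as the last step left them, time stands still between calls to the robot, and variables do not carry over. Pictures are saved under pics/ and viewed, about 8 in all and at most 12, crops included, and the job is handed in when it is done.

Besides the shell and the picture viewer there is one more tool, called after ">>>" as name(argument=value, ...) on one line, values as JSON. move_arm: Moves the arm, as the interface text tells. Its arguments: {"type":"object","properties":{"series":{"type":"array"}},"required":["series"]}

```bash
mkdir -p pics
cat > h.py <<'E'
import numpy as np, cv2
from station import env, optics, order
def cap(n,f=None):
    im,d=optics.capture(n)
    if f: cv2.imwrite('pics/'+f,im[:,:,::-1])
    return im,d
def rays(n,uv):
    c=optics.camera_info(n);K=np.array(c['K']);k=c['k1']
    uv=np.atleast_2d(np.array(uv,float))
    p=np.c_[(uv[:,0]-K[0,2])/K[0,0],(uv[:,1]-K[1,2])/K[1,1]]
    s=p.copy()
    for _ in range(20): s=p/(1+k*(s**2).sum(1,keepdims=True))
    return np.array(c['position']),s,np.array(c['orientation'])
def onz(n,uv,z):
    o,s,R=rays(n,uv); d=np.c_[s,np.ones(len(s))]@R.T
    return o+d*((z-o[2])/d[:,2])[:,None]
def dep(n,uv,d):
    o,s,R=rays(n,uv); uv=np.atleast_2d(uv).astype(int)
    z=d[uv[:,1],uv[:,0]]
    return o+(np.c_[s,np.ones(len(s))]*z[:,None])@R.T
def cloud(n,d):
    v,u=np.mgrid[0:420,0:560]; P=dep(n,np.c_[u.ravel(),v.ravel()],d).reshape(420,560,3)
    P[d==0]=np.nan
    return P
def px(n,P):
    c=optics.camera_info(n);K=np.array(c['K']);R=np.array(c['orientation'])
    q=(np.atleast_2d(P)-np.array(c['position']))@R; s=q[:,:2]/q[:,2:]
    s=s*(1+c['k1']*(s**2).sum(1,keepdims=True))
    return s*[K[0,0],K[1,1]]+[K[0,2],K[1,2]]
E
python3 - <<'E'
from h import *
for n in('side','top'):
    im,d=cap(n,n+'1.png'); np.save(n+'1.npy',d); c=optics.camera_info(n); print(n,c, (d>0).mean())
o=env.get_obs(); print(o)
E
```

```text
side {'K': array([[437.91312802,   0.        , 282.84526346],
       [  0.        , 437.91312802, 214.90768151],
       [  0.        ,   0.        ,   1.        ]]), 'k1': -0.033809178357920425, 'position': array([ 0.40420495, -0.90756188,  0.97953607]), 'orientation': array([[ 0.99359231, -0.07482154,  0.08471165],
       [-0.11297168, -0.63474671,  0.76441744],
       [-0.00342445, -0.7690893 , -0.63913216]])} 0.9960586734693877
top {'K': array([[493.37562014,   0.        , 284.79595106],
       [  0.        , 493.37562014, 210.70125434],
       [  0.        ,   0.        ,   1.        ]]), 'k1': -0.06914029320298101, 'position': array([0.40412595, 0.0200548 , 1.58805624]), 'orientation': array([[ 9.37539073e-04, -9.97711756e-01,  6.76045335e-02],
       [-9.99744248e-01,  5.92408545e-04,  2.26072452e-02],
       [-2.25955638e-02, -6.76084387e-02, -9.97456034e-01]])} 0.9954804421768707
{'time': 0.1, 'q': array([-1.2722059 ,  0.41180455, -0.01269678,  1.59691586,  0.00559329,
        1.13430428, -0.08220705]), 'dq': array([-3.19856574e-04, -1.40808549e-03,  3.31264836e-05, -1.36012736e-03,
       -2.26454128e-04,  9.59304549e-04, -1.08659546e-03]), 'joint_torque': array([ 1.74510329e-03, -5.89093029e+01,  6.43219873e-01, -2.91710740e+01,
       -5.38007228e-02,  1.44760811e-02,  6.45971204e-05]), 'tool_pos': array([0.22405595, 0.5831121 , 0.30192096]), 'tcp_rot': array([[-9.33483238e-01,  3.58620801e-01, -4.07790047e-04],
       [ 3.58621019e-01,  9.33482287e-01, -1.33566042e-03],
       [-9.83308249e-05, -1.39305870e-03, -9.99999025e-01]]), 'force': array([-0.14663194,  0.34141414, -0.40043789]), 'moment': array([-0.01332722,  0.0254949 , -0.00189939]), 'width': 0.08796011021454103}
```

View pics/side1.png

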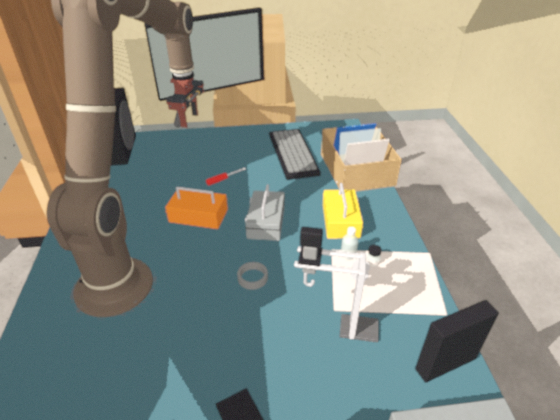

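View pics/top1.png

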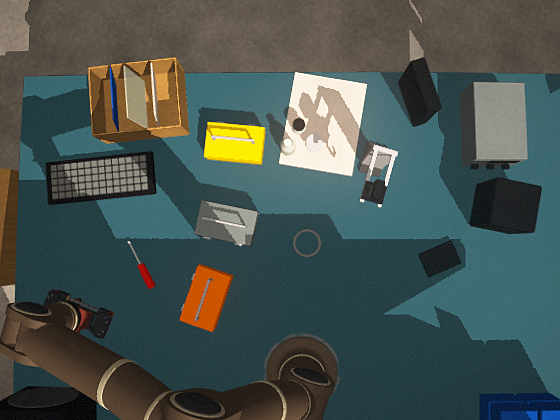

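The side view shows the scale's handle at (311,240) with its hook at (308,282). It is on the white stand, whose post is at (357,290).

Candidates for the case:
- Grey case: side (265,212), top (226,222). This fits the description.
- Orange case: side (197,207), top (207,298). Decoy.
- Yellow case: side (342,213), top (235,142). Decoy.
- Grey box with knobs: top (495,120). No bar, so not the case.

Next I'll measure and check a close crop.

Run:
```python
from h import *
d=np.load('top1.npy');P=cloud('top',d);im=cv2.imread('pics/top1.png')
def reg(u0,v0,u1,v1,z0,z1):
    m=np.zeros((420,560),bool);m[v0:v1,u0:u1]=1
    m&=(P[...,2]>z0)&(P[...,2]<z1); return m
def rect(nm,m):
    q=P[m]; r=cv2.minAreaRect(q[:,:2].astype(np.float32)); print(nm,m.sum(),'med',q[:,:].mean(0).round(4),'rect',np.round(r[0],4),np.round(r[1],4),round(r[2],2))
rect('lid',reg(185,190,265,255,.060,.076))
rect('bar',reg(185,190,265,255,.095,.125))
rect('handle',reg(350,130,405,215,.322,.345))
rect('prong',reg(350,130,405,215,.24,.262))
rect('flange',reg(350,130,405,215,.25,.262))
m=reg(350,130,405,215,.236,.262)
lid=reg(185,190,265,255,.060,.076); print('z lid',np.median(P[lid][:,2]))
q=P[m]; 
top=cv2.resize(im[125:265,180:410],None,fx=3.4,fy=3.4,interpolation=cv2.INTER_CUBIC); cv2.imwrite('pics/c1.png',top)
s=cv2.imread('pics/side1.png');cv2.imwrite('pics/c2.png',cv2.resize(s[165:345,235:395],None,fx=3.3,fy=3.3,interpolation=cv2.INTER_CUBIC))
```

```text
lid 1883 med [0.4712 0.2377 0.0675] rect [0.4696 0.24  ] [0.1805 0.1138] 78.26
bar 117 med [0.4711 0.2383 0.1134] rect [0.4714 0.2392] [0.1301 0.0079] 78.4
handle 186 med [ 0.5449 -0.1894  0.3319] rect [ 0.5455 -0.1901] [0.0247 0.05  ] 72.38
prong 694 med [ 0.5965 -0.2019  0.2504] rect [ 0.5931 -0.2031] [0.0694 0.1641] 73.5
flange 349 med [ 0.5754 -0.1944  0.2538] rect [ 0.5932 -0.2013] [0.0666 0.1605] 73.24
z lid 0.0674669627236355
```

View pics/c1.png

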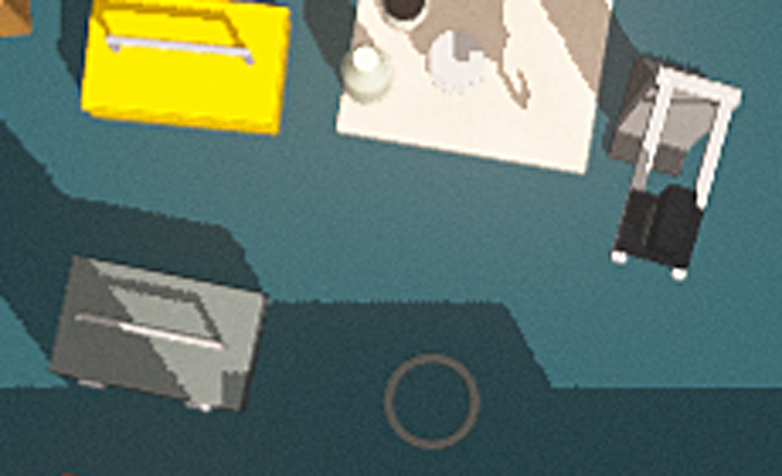

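View pics/c2.png

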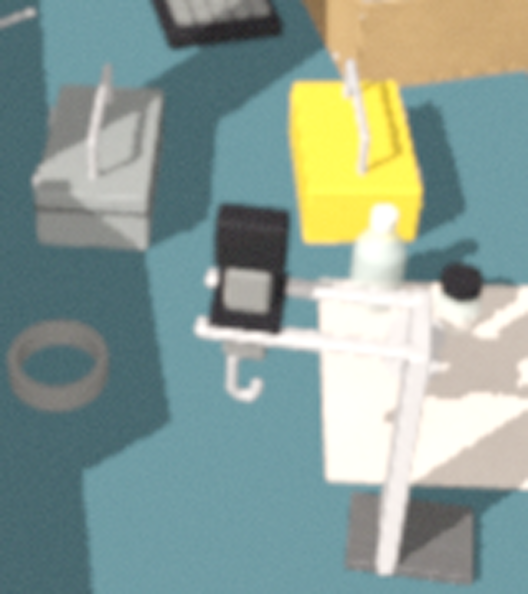

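The crops confirm the choice. The grey case is at c1 (160,335), with its bar from (75,318) to (220,347) and latches on the robot's side. The scale is at (660,225), and the prongs' open ends at (620,258) and (680,273) face the robot.

The stand's origin is about (0.546,-0.189), yaw -16.6°. The bar's middle is about (0.471,0.239), yaw -11.7°.

```bash
cat > go.py <<'E'
import sys
from h import *
from scipy.spatial.transform import Rotation as Ro
# target TCP x y z (m), yaw deg of scale x axis (tool x = -scale x)
def plan(x,y,z,yaw):
    o=env.get_obs();R=o['tcp_rot'];a=np.radians(yaw);c,s=np.cos(a),np.sin(a)
    T=np.array([[-c,-s,0],[-s,c,0],[0,0,-1.]])
    sh=R.T@(np.array([x,y,z])-o['tool_pos'])/.05
    rv=np.degrees(Ro.from_matrix(R.T@T).as_rotvec())/8
    print('t',o['time'],'pos',o['tool_pos'].round(4),'F',o['force'].round(2),'w',o['width'].round(4),'q',o['q'].round(2))
    print('shift',sh.round(3),'turn',rv.round(3))
if __name__=='__main__': plan(*map(float,sys.argv[1:5]))
E
python3 go.py 0.546 -0.1895 0.45 -16.6
```

```text
Traceback (most recent call last):
  File "go.py", line 12, in <module>
    if __name__=='__main__': plan(*map(float,sys.argv[1:5]))
                             ~~~~^^^^^^^^^^^^^^^^^^^^^^^^^^^
  File "go.py", line 10, in plan
    print('t',o['time'],'pos',o['tool_pos'].round(4),'F',o['force'].round(2),'w',o['width'].round(4),'q',o['q'].round(2))
                                                                                 ^^^^^^^^^^^^^^^^
AttributeError: 'float' object has no attribute 'round'
```

>>> move_arm(series=[[-0.3,0,0,-1.25,0,0,0],[-0.3,-0.4,-0.4,-2.5,0,0,0],[-0.3,-1.2,-1.2,-2.96,0,0,0],[-0.3,-2,-2.1,-2.96,0,0,-0.1],[-0.3,-2.8,-2.9,-2.96,0,0,-0.2],[-0.3,-3.6,-3.8,-2.96,0,0,-0.3],[-0.3,-4.4,-4.6,-2.96,0,0,-0.4],[-0.3,-5.2,-5.4,-2.96,0,0,-0.5],[-0.3,-6.0,-6.3,-2.96,0,0,-0.55],[-0.3,-6.8,-7.1,-2.96,0,0,-0.55]])

```text
time: 1.35
tool_pos: [0.4144, 0.1279, 0.4506]
tcp_rot: [[-0.958, 0.286, 0.0], [0.286, 0.958, 0.0], [0.0, 0.0, -1.0]]
force: [0.7, 0.4, 0.1]
width: 0.0572
```

>>> move_arm(series=[[-0.3,-0.8,-0.8,0,0,0,0],[-0.3,-1.6,-1.6,0,0,0,0],[-0.3,-2.4,-2.4,0,0,0,0],[-0.3,-3.2,-3.2,0,0,0,0],[-0.3,-4.0,-4.0,0,0,0,0],[-0.3,-4.4,-4.6,0,0,0,0],[-0.3,-4.4,-4.6,0,0,0,0]])

```text
time: 2.22
tool_pos: [0.559, -0.1562, 0.4499]
tcp_rot: [[-0.957, 0.291, -0.002], [0.291, 0.957, -0.002], [0.001, -0.002, -1.0]]
force: [-0.6, -0.2, 0.3]
width: 0.0572
```

```bash
python3 go.py 0.546 -0.1895 0.45 -16.6
```

```text
Traceback (most recent call last):
  File "go.py", line 12, in <module>
    if __name__=='__main__': plan(*map(float,sys.argv[1:5]))
                             ~~~~^^^^^^^^^^^^^^^^^^^^^^^^^^^
  File "go.py", line 10, in plan
    print('t',o['time'],'pos',o['tool_pos'].round(4),'F',o['force'].round(2),'w',o['width'].round(4),'q',o['q'].round(2))
                                                                                 ^^^^^^^^^^^^^^^^
AttributeError: 'float' object has no attribute 'round'
```

```bash
sed -i "s/o\['width'\].round(4)/round(o['width'],4)/" go.py; python3 go.py 0.546 -0.1895 0.45 -16.6
```

```text
t 2.225 pos [ 0.559  -0.1562  0.4499] F [-0.64 -0.18  0.29] w 0.0572 q [-0.33  0.28  0.68  1.51 -0.17  1.41  1.64]
shift [ 0.056 -0.714 -0.001] turn [-0.016 -0.008 -0.038]
```

>>> move_arm(series=[[-0.3,0.05,-0.4,0,0,0,0],[-0.3,0.05,-0.7,0,0,0,0.03],[-0.3,0.05,-0.7,0,0,0,0.03]])

```text
time: 2.6
tool_pos: [0.546, -0.1873, 0.4512]
tcp_rot: [[-0.956, 0.292, 0.001], [0.292, 0.956, 0.0], [-0.001, 0.0, -1.0]]
force: [0.2, -0.2, -0.7]
width: 0.0571
```

Run:
```python
from h import *
from go import plan
a,d=cap('side','side2.png'); b,d2=cap('top','top2.png')
P=cloud('top',d2)
A=cv2.resize(a[150:330,230:400][:,:,::-1],None,fx=2.35,fy=2.35); B=cv2.resize(b[120:240,330:450][:,:,::-1],(400,423))
cv2.imwrite('pics/c3.png',np.hstack([A,B]))
plan(.546,-.1895,.373,-16.6)
# side depth of handle top
Q=cloud('side',d); m=np.zeros((420,560),bool); m[220:275,285:335]=1
g=a.max(2)<70
for z0,z1 in((.295,.328),(.328,.345)):
    k=m&g&(Q[...,2]>z0)&(Q[...,2]<z1); q=Q[k]; print(k.sum(),q.mean(0), cv2.minAreaRect(q[:,:2].astype(np.float32)) if len(q) else 0)
```

```text
t 2.7 pos [ 0.5468 -0.1856  0.4509] F [-0.08  0.04 -0.51] w 0.0568 q [-0.29  0.27  0.7   1.52 -0.18  1.41  1.69]
shift [-0.007 -0.08   1.558] turn [ 0.006  0.003 -0.03 ]
216 [ 0.54446207 -0.20343697  0.31187101] ((0.5446866154670715, -0.20294341444969177), (0.00695789186283946, 0.044312506914138794), 72.67976379394531)
91 [ 0.54825158 -0.19666653  0.33309307] ((0.5463393926620483, -0.19698338210582733), (0.018293587490916252, 0.04295765608549118), 75.02399444580078)
```

View pics/c3.png

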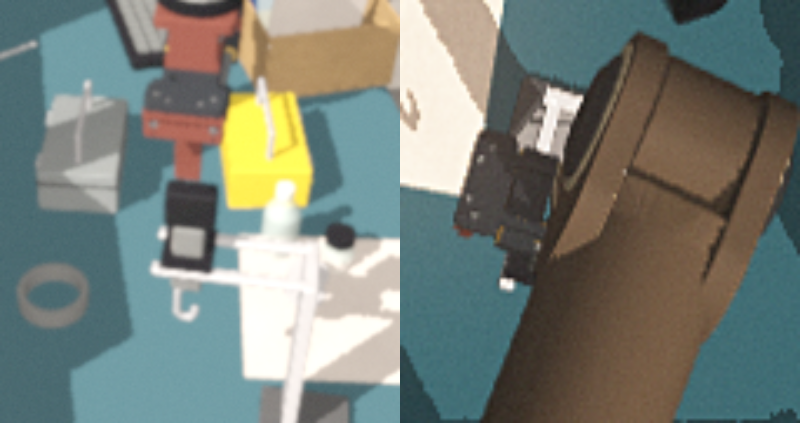

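The side crop (left) shows the fingers directly above the handle, in line with it. They come down at (187,165) over the block at (190,225).

>>> move_arm(series=[[-0.3,-0.01,-0.09,0.4,0,0,-0.02],[-0.3,-0.01,-0.09,0.9,0,0,-0.02],[-0.3,-0.01,-0.09,1.3,0,0,-0.02],[-0.3,-0.01,-0.09,1.55,0,0,-0.02],[-0.3,-0.01,-0.09,1.55,0,0,-0.02],[0.2,-0.01,-0.09,1.55,0,0,-0.02],[0.45,-0.01,-0.09,1.55,0,0,-0.02],[0.7,-0.01,-0.09,1.55,0,0,-0.02],[1,-0.01,-0.09,1.55,0,0,-0.02],[1,-0.01,-0.09,1.55,0,0,-0.02]])

```text
time: 3.95
tool_pos: [0.546, -0.1907, 0.3734]
tcp_rot: [[-0.958, 0.288, 0.0], [0.288, 0.958, -0.0], [-0.0, -0.0, -1.0]]
force: [0.2, -1.3, 1.7]
width: 0.0242
```

>>> move_arm(series=[[1,0,0,0,0,0,0],[1,0,0,0,0,0,0],[1,0,0,-0.1,0,0,0],[1,0,0,-0.2,0,0,0],[1,0,0,-0.3,0,0,0],[1,0,0,-0.3,0,0,0]])

```text
time: 4.7
tool_pos: [0.5462, -0.1905, 0.3885]
tcp_rot: [[-0.958, 0.287, 0.001], [0.287, 0.958, -0.0], [-0.001, 0.0, -1.0]]
force: [0.6, -0.1, -2.1]
width: 0.0241
```

>>> move_arm(series=[[1,0.2,0,0,0,0,0],[1,0.5,0,0,0,0,0],[1,0.9,0,0,0,0,0],[1,1.3,0,0,0,0,0],[1,1.6,0,0,0,0,0],[1,1.8,0.3,0,0,0,0],[1,1.9,0.8,0,0,0,0],[1,1.9,1.4,0,0,0,-0.1],[1,1.9,2.0,0,0,0,-0.2],[1,1.9,2.6,0,0,0,-0.3]])

```text
time: 5.95
tool_pos: [0.492, -0.0378, 0.3883]
tcp_rot: [[-0.969, 0.246, 0.0], [0.246, 0.969, 0.0], [-0.0, 0.0, -1.0]]
force: [0.4, -1.4, -1.7]
width: 0.0237
```

```bash
python3 go.py 0.4418 0.2706 0.3885 -11.7
```

```text
t 5.95 pos [ 0.492  -0.0378  0.3883] F [ 0.44 -1.45 -1.71] w 0.0237 q [-0.54  0.11  0.58  1.81 -0.06  1.24  1.38]
shift [ 2.493e+00  5.729e+00 -3.000e-03] turn [ 0.003  0.003 -0.321]
```

>>> move_arm(series=[[1,0.25,0.6,0,0,0,-0.05],[1,0.5,1.2,0,0,0,-0.1],[1,0.8,1.9,0,0,0,-0.15],[1,1.1,2.6,0,0,0,-0.2],[1,1.4,3.3,0,0,0,-0.25],[1,1.7,4.0,0,0,0,-0.3],[1,2.0,4.7,0,0,0,-0.32],[1,2.3,5.3,0,0,0,-0.32],[1,2.5,5.73,0,0,0,-0.32],[1,2.5,5.73,0,0,0,-0.32]])

```text
time: 7.2
tool_pos: [0.4409, 0.2714, 0.3879]
tcp_rot: [[-0.98, 0.2, -0.0], [0.2, 0.98, -0.0], [0.0, -0.0, -1.0]]
force: [-0.5, -0.4, -2.1]
width: 0.0239
```

Run:
```python
from h import *
from go import plan
a,d=cap('side','side3.png'); np.save('side3.npy',d)
o=env.get_obs();plan(.4418,.2706,.302,-11.7)
p=o['tool_pos']; print('exp hook px',px('side',[[p[0],p[1],p[2]-.1234-.0935]]), 'bar',px('side',[[.471,.239,.111]]))
u,v=px('side',[[p[0],p[1],p[2]-.2]])[0].astype(int)
y0=max(v-90,0);x0=u-100
cv2.imwrite('pics/c4.png',cv2.resize(a[y0:y0+190,x0:x0+200][:,:,::-1],None,fx=3.1,fy=3.1,interpolation=cv2.INTER_CUBIC)); print(x0,y0)
```

```text
t 7.25 pos [0.4415 0.2698 0.388 ] F [ 0.65  0.18 -1.38] w 0.0236 q [-0.92  0.16  0.32  1.75 -0.05  1.25  0.78]
shift [-1.000e-03  1.800e-02  1.721e+00] turn [-0.004  0.001  0.005]
exp hook px [[254.13203132 175.32614529]] bar [[264.50873792 195.16834392]]
153 80
```

View pics/c4.png

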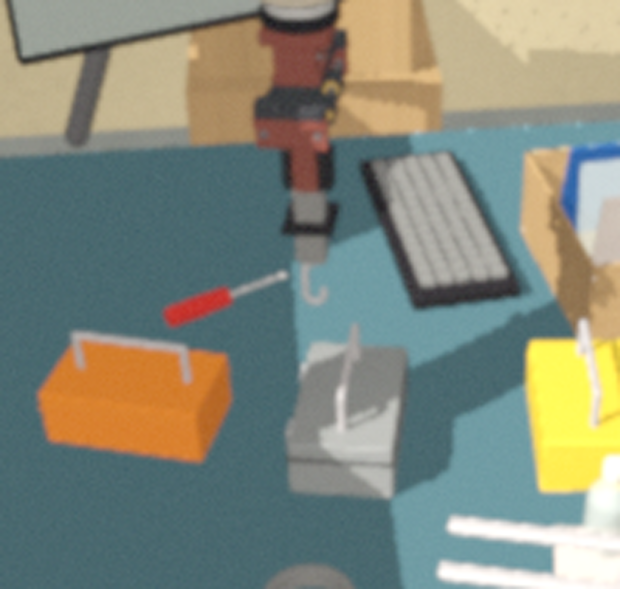

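The hook's J is at crop (315,290), which is pixel (254.6,174), within a pixel of the predicted seat. The bar runs from crop (341,393) to (354,330). Next I'll refine the bar's x from the side view.

Run:
```python
from h import *
a=cv2.imread('pics/side3.png').astype(float).mean(2)
ax=np.array([np.cos(np.radians(-11.7)),np.sin(np.radians(-11.7)),0]); ay=np.array([-ax[1],ax[0],0])
for s in np.arange(-50,51,12.5):
    c=np.array([.471,.239,.111])+ay*s/1000
    x=np.arange(-15,15.1,.5); uv=px('side',c+ax*x[:,None]/1000)
    val=cv2.remap(a.astype(np.float32),uv[:,0].astype(np.float32)[None],uv[:,1].astype(np.float32)[None],cv2.INTER_CUBIC)[0]
    w=np.clip(val-np.median(val)-12,0,None); print(s,'off mm',round((w*x).sum()/max(w.sum(),1e-9),2),'pk',x[val.argmax()],int(val.max()),int(np.median(val)))
d=np.load('side3.npy');P=cloud('side',d);m=np.zeros((420,560),bool);m[175:215,245:290]=1
m&=(P[...,2]>.1)&(P[...,2]<.12);q=P[m];r=q-[.471,.239,.111];print(m.sum(),'x off',np.median(r@ax),'y',(r@ay).min(),(r@ay).max(),'z',np.median(r[:,2]),np.polyfit(r@ay,r@ax,1))
```

```text
-50.0 off mm 1.2 pk 1.0 196 136
-37.5 off mm 1.92 pk 2.0 160 132
-25.0 off mm 1.83 pk 2.0 158 130
-12.5 off mm 2.16 pk 2.0 161 130
0.0 off mm 0.0 pk 2.5 158 147
12.5 off mm -13.04 pk -15.0 186 162
25.0 off mm 0.0 pk -6.0 164 162
37.5 off mm 2.35 pk 2.5 161 148
50.0 off mm 1.52 pk 1.5 161 146
68 x off 0.0013349531633104644 y -0.07083481990675544 0.061098180229063145 z 0.0023295940207204574 [-0.00186813  0.00133311]
```

>>> move_arm(series=[[1,0,0,0.2,0,0,0],[1,0,0,0.5,0,0,0],[1,0,0,0.9,0,0,0],[1,0,0,1.3,0,0,0],[1,0,0,1.6,0,0,0],[1,0,0,1.74,0,0,0],[1,0,0,1.74,0,0,0],[1,0,0,1.74,0,0,0]])

```text
time: 8.25
tool_pos: [0.4423, 0.27, 0.3017]
tcp_rot: [[-0.979, 0.203, 0.001], [0.203, 0.979, 0.001], [-0.001, 0.001, -1.0]]
force: [-0.1, 0.2, -2.1]
width: 0.0243
```

```bash
cat >> go.py <<'E'
def bx():
    o=env.get_obs();a=np.radians(-11.7);r=o['tool_pos']-[.471,.239,.0];print('bar-rel x %.4f y %.4f'%(r[0]*np.cos(a)+r[1]*np.sin(a),-r[0]*np.sin(a)+r[1]*np.cos(a)),'seat z %.4f'%(o['tool_pos'][2]-.2169),'F',o['force'].round(2),'M',o['moment'].round(2),'t',o['time'])
E
python3 - <<'E'
from go import *
bx()
a,d=cap('side');p=env.get_obs()['tool_pos']
print(px('side',[[p[0],p[1],p[2]-.2169]]))
cv2.imwrite('pics/c5.png',cv2.resize(a[150:240,215:315][:,:,::-1],None,fx=6,fy=6,interpolation=cv2.INTER_CUBIC)); bx()
E
```

```text
bar-rel x -0.0344 y 0.0245 seat z 0.0848 F [-0.05  0.19 -2.13] M [0.03 0.05 0.03] t 8.25
[[255.51213454 196.42791636]]
bar-rel x -0.0344 y 0.0246 seat z 0.0849 F [ 0.59  0.06 -2.13] M [-0.03 -0.04 -0.03] t 8.3
```

View pics/c5.png

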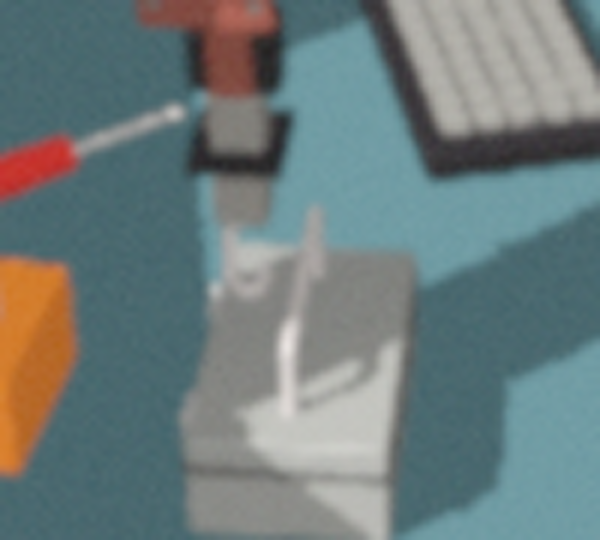

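The hook's J is at crop (248,278), left of the bar, which runs from (315,210) to (290,345). The side view puts both about +1.7 mm, so the bias cancels and I go forward 34.4 mm, then raise slowly.

>>> move_arm(series=[[1,-0.15,0,0,0,0,0],[1,-0.3,0,0,0,0,0],[1,-0.5,0,0,0,0,0],[1,-0.63,0,0,0,0,0],[1,-0.69,0,0,0,0,0],[1,-0.69,0,0,0,0,0],[1,-0.69,0,0,0,0,0]])

```text
time: 9.18
tool_pos: [0.4756, 0.2629, 0.3011]
tcp_rot: [[-0.979, 0.203, -0.0], [0.203, 0.979, 0.0], [0.0, -0.0, -1.0]]
force: [0.5, -0.1, -1.5]
width: 0.024
```

Run:
```python
from go import *
bx()
a,d=cap('side')
cv2.imwrite('pics/c6.png',cv2.resize(a[150:240,215:315][:,:,::-1],None,fx=6,fy=6,interpolation=cv2.INTER_CUBIC)); bx()
```

```text
bar-rel x -0.0004 y 0.0243 seat z 0.0842 F [ 0.45 -0.1  -1.48] M [ 0.07 -0.01  0.01] t 9.175
bar-rel x -0.0004 y 0.0244 seat z 0.0842 F [ 0.6  -0.34 -2.2 ] M [-0.01  0.   -0.06] t 9.225
```

View pics/c6.png

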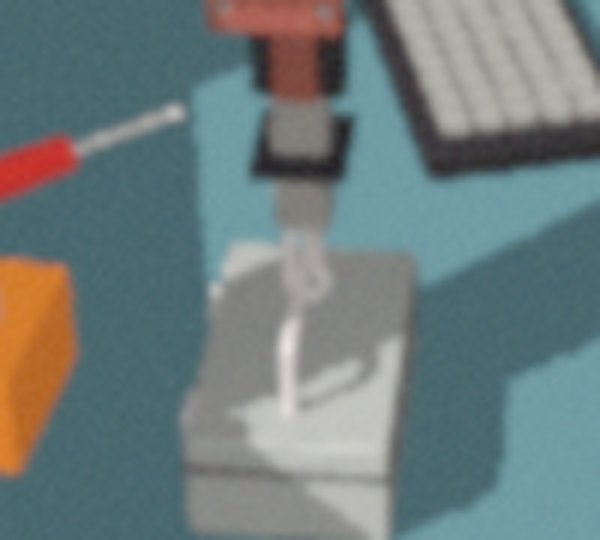

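Hooked: the bar passes between the shank at (295,250) and the tip at (325,275). Now a slow raise with force averaging.

>>> move_arm(series=[[1,0,0,-0.1,0,0,0],[1,0,0,-0.25,0,0,0],[1,0,0,-0.36,0,0,0],[1,0,0,-0.43,0,0,0],[1,0,0,-0.49,0,0,0],[1,0,0,-0.55,0,0,0],[1,0,0,-0.6,0,0,0],[1,0,0,-0.64,0,0,0],[1,0,0,-0.64,0,0,0]])

```text
time: 10.35
tool_pos: [0.4758, 0.2628, 0.3331]
tcp_rot: [[-0.979, 0.203, 0.0], [0.203, 0.979, 0.0], [0.0, 0.0, -1.0]]
force: [0.9, 0.5, -2.7]
width: 0.0242
```

```bash
cat >> go.py <<'E'
def ftest(n=6):
    F=[];M=[];Z=[]
    for i in range(n):
        optics.capture('side'); o=env.get_obs();F.append(o['force']);M.append(o['moment']);Z.append(o['tool_pos'][2])
    F=np.array(F);z=np.mean(Z); f=-F[:,2].mean()-2.0
    print('F',F.mean(0).round(2),'sd',F.std(0).round(2),'M',np.mean(M,0).round(3),'z %.4f'%z,'hook seat est %.4f (slack %.4f)'%(z-.2169-f/250,z-.2169));bx()
def tilt():
    im,d=optics.capture('top');P=cloud('top',d);m=np.zeros((420,560),bool);m[185:260,180:270]=1
    m&=(P[...,2]>.05)&(P[...,2]<.2)
    a=np.radians(-11.7);ay=np.array([-np.sin(a),np.cos(a)]);axx=np.array([np.cos(a),np.sin(a)])
    r=P-[.471,.239,0]; u=r[...,:2]@axx; v=r[...,:2]@ay
    for nm,w in(('A(y<-45)',(v<-45e-3)&(v>-.085)),('B(y>45)',(v>45e-3)&(v<.085))):
        k=m&w&(abs(u)>.015)&(abs(u)<.045)&(P[...,2]<.11); print(nm,k.sum(),'z %.4f'%np.median(P[k][:,2]) if k.any() else '')
E
python3 -c "
from go import *
ftest();tilt()"
```

```text
F [ 0.91  0.77 -3.91] sd [0.39 0.28 0.34] M [ 0.256 -0.311  0.01 ] z 0.3330 hook seat est 0.1085 (slack 0.1161)
bar-rel x -0.0001 y 0.0243 seat z 0.1162 F [ 0.8   0.85 -3.77] M [ 0.21 -0.29 -0.01] t 10.65
A(y<-45) 251 z 0.0680
B(y>45) 1 z 0.0709
```

>>> move_arm(series=[[1,0,0,-0.04,0,0,0],[1,0,0,-0.08,0,0,0],[1,0,0,-0.12,0,0,0],[1,0,0,-0.12,0,0,0],[1,0,0,-0.12,0,0,0]])

```text
time: 11.32
tool_pos: [0.4758, 0.2628, 0.3391]
tcp_rot: [[-0.979, 0.203, -0.0], [0.203, 0.979, -0.0], [0.0, -0.0, -1.0]]
force: [1.0, 0.8, -5.4]
width: 0.0238
```

```bash
python3 -c "
from go import *
ftest();tilt()"
```

```text
F [ 0.88  0.7  -5.64] sd [0.47 0.21 0.34] M [ 0.327 -0.381 -0.002] z 0.3391 hook seat est 0.1076 (slack 0.1222)
bar-rel x -0.0002 y 0.0243 seat z 0.1222 F [ 0.47  0.62 -5.04] M [ 0.31 -0.38  0.05] t 11.625
A(y<-45) 247 z 0.0680
B(y>45) 0
```

>>> move_arm(series=[[1,0,0,-0.03,0,0,0],[1,0,0,-0.06,0,0,0],[1,0,0,-0.08,0,0,0],[1,0,0,-0.08,0,0,0],[1,0,0,-0.08,0,0,0]])

```text
time: 12.3
tool_pos: [0.4757, 0.2628, 0.3431]
tcp_rot: [[-0.979, 0.203, -0.0], [0.203, 0.979, -0.0], [0.0, -0.0, -1.0]]
force: [1.8, 0.7, -6.1]
width: 0.024
```

```bash
python3 -c "
from go import *
ftest();tilt()"
```

```text
F [ 0.85  0.72 -6.7 ] sd [0.63 0.39 0.24] M [ 0.316 -0.252 -0.004] z 0.3431 hook seat est 0.1074 (slack 0.1262)
bar-rel x -0.0002 y 0.0243 seat z 0.1262 F [ 1.77  0.63 -6.94] M [ 0.28 -0.19 -0.01] t 12.6
A(y<-45) 251 z 0.0670
B(y>45) 0
```

>>> move_arm(series=[[1,0,0,-0.03,0,0,0],[1,0,0,-0.06,0,0,0],[1,0,0,-0.09,0,0,0],[1,0,0,-0.09,0,0,0],[1,0,0,-0.09,0,0,0]])

```text
time: 13.28
tool_pos: [0.4757, 0.2628, 0.3475]
tcp_rot: [[-0.979, 0.203, -0.0], [0.203, 0.979, -0.0], [0.0, -0.0, -1.0]]
force: [-1.0, -0.2, -8.0]
width: 0.0237
```

```bash
python3 -c "
from go import *
ftest()"
```

```text
F [-0.09  0.57 -7.54] sd [0.35 0.42 0.49] M [ 0.234 -0.032 -0.006] z 0.3476 hook seat est 0.1085 (slack 0.1307)
bar-rel x -0.0002 y 0.0243 seat z 0.1307 F [-0.56  0.63 -7.63] M [ 0.25  0.   -0.04] t 13.575
```

>>> move_arm(series=[[1,0,0,-0.03,0,0,0],[1,0,0,-0.06,0,0,0],[1,0,0,-0.09,0,0,0],[1,0,0,-0.09,0,0,0],[1,0,0,-0.09,0,0,0]])

```text
time: 14.2
tool_pos: [0.4758, 0.2628, 0.3521]
tcp_rot: [[-0.979, 0.203, -0.0], [0.203, 0.979, -0.0], [0.0, -0.0, -1.0]]
force: [-0.5, -1.3, -7.7]
width: 0.0237
```

```bash
python3 -c "
from go import *
ftest();tilt()"
```

```text
F [ 0.43 -0.25 -8.78] sd [0.39 0.3  0.71] M [-0.086  0.035 -0.006] z 0.3521 hook seat est 0.1081 (slack 0.1352)
bar-rel x -0.0001 y 0.0243 seat z 0.1352 F [ 0.43 -0.44 -7.9 ] M [-0.09  0.06 -0.04] t 14.5
A(y<-45) 247 z 0.0676
B(y>45) 0
```

>>> move_arm(series=[[1,0,0,-0.03,0,0,0],[1,0,0,-0.06,0,0,0],[1,0,0,-0.08,0,0,0],[1,0,0,-0.08,0,0,0],[1,0,0,-0.08,0,0,0]])

```text
time: 15.18
tool_pos: [0.4758, 0.2628, 0.3562]
tcp_rot: [[-0.979, 0.203, 0.0], [0.203, 0.979, 0.0], [-0.0, 0.0, -1.0]]
force: [-0.0, 0.6, -8.7]
width: 0.0239
```

```bash
cat >> go.py <<'E'
def lid():
    # side view: lid plane fit + front lower edge
    im,d=optics.capture('side');P=cloud('side',d);a=np.radians(-11.7);ax=np.array([np.cos(a),np.sin(a)]);ay=np.array([-ax[1],ax[0]])
    r=P-[.472,.239,0];u=r[...,:2]@ax;v=r[...,:2]@ay
    k=(abs(u)<.045)&(abs(v)<.08)&(P[...,2]>.055)&(P[...,2]<.095)
    A=np.c_[u[k],v[k],np.ones(k.sum())];z=P[...,2][k]
    for _ in range(4):
        c=np.linalg.lstsq(A,z,rcond=None)[0];g=abs(A@c-z)<.006;A,z=A[g],z[g]
    print('lid n',len(z),'tilt u,v deg',np.degrees(c[:2]).round(2),'z %.4f'%c[2])
E
python3 -c "
from go import *
lid();ftest();lid()"
```

```text
lid n 780 tilt u,v deg [-0.16  2.64] z 0.0713
F [ 0.15 -0.29 -8.46] sd [0.41 0.67 0.62] M [-0.004  0.025 -0.02 ] z 0.3561 hook seat est 0.1134 (slack 0.1392)
bar-rel x -0.0001 y 0.0243 seat z 0.1392 F [ 0.6   0.06 -8.91] M [-0.07  0.04 -0.01] t 15.525
lid n 761 tilt u,v deg [0.13 2.46] z 0.0713
```

The +y end tips first: 2.5° at about 6.7 N net. So the balance point is below y = +24 mm. I'll slacken, slide to y = -10 mm and repeat there.

>>> move_arm(series=[[1,0,0,0.05,0,0,0],[1,0,0,0.1,0,0,0],[1,0,0,0.15,0,0,0],[1,0,0,0.25,0,0,0],[1,0,0,0.4,0,0,0],[1,0,0,0.55,0,0,0],[1,0,0,0.7,0,0,0],[1,0,0,0.76,0,0,0],[1,0,0,0.76,0,0,0]])

```text
time: 16.7
tool_pos: [0.4758, 0.2627, 0.318]
tcp_rot: [[-0.979, 0.203, -0.0], [0.203, 0.979, -0.0], [0.0, -0.0, -1.0]]
force: [-0.6, 0.6, -1.1]
width: 0.0238
```

```bash
python3 -c "
from go import *
ftest(4);lid();plan(.471-.0020,.239-.0098,.3184,-11.7)"
```

```text
F [ 0.04 -0.1  -1.52] sd [0.18 0.27 0.61] M [ 0.018 -0.002  0.004] z 0.3184 hook seat est 0.1034 (slack 0.1015)
bar-rel x -0.0000 y 0.0244 seat z 0.1015 F [ 0.34 -0.53 -0.91] M [-0.02  0.04  0.03] t 16.9
lid n 713 tilt u,v deg [-0.11 -0.13] z 0.0673
t 16.95 pos [0.4759 0.2629 0.3184] F [ 0.53  0.43 -2.27] w 0.0236 q [-0.86  0.26  0.33  1.79 -0.09  1.1   0.87]
shift [-0.002 -0.687  0.001] turn [ 0.003  0.002 -0.004]
```

>>> move_arm(series=[[1,0,-0.1,0,0,0,0],[1,0,-0.25,0,0,0,0],[1,0,-0.4,0,0,0,0],[1,0,-0.55,0,0,0,0],[1,0,-0.65,0,0,0,0],[1,0,-0.68,-0.1,0,0,0],[1,0,-0.68,-0.2,0,0,0],[1,0,-0.68,-0.3,0,0,0],[1,0,-0.68,-0.38,0,0,0],[1,0,-0.68,-0.42,0,0,0]])

```text
time: 18.2
tool_pos: [0.4689, 0.2295, 0.3391]
tcp_rot: [[-0.979, 0.203, -0.0], [0.203, 0.979, -0.0], [0.0, -0.0, -1.0]]
force: [0.5, -1.4, -5.7]
width: 0.024
```

```bash
python3 -c "
from go import *
lid();ftest(4);lid()"
```

```text
lid n 705 tilt u,v deg [ 0.09 -0.13] z 0.0672
F [ 1.08 -0.97 -5.33] sd [0.44 0.55 0.72] M [-0.319 -0.362 -0.012] z 0.3390 hook seat est 0.1088 (slack 0.1221)
bar-rel x -0.0002 y -0.0098 seat z 0.1220 F [ 1.05 -0.45 -5.99] M [-0.32 -0.36 -0.04] t 18.45
lid n 700 tilt u,v deg [-0.07 -0.04] z 0.0672
```

>>> move_arm(series=[[1,0,0,-0.03,0,0,0],[1,0,0,-0.06,0,0,0],[1,0,0,-0.09,0,0,0],[1,0,0,-0.09,0,0,0],[1,0,0,-0.09,0,0,0]])

```text
time: 19.12
tool_pos: [0.4687, 0.2295, 0.3435]
tcp_rot: [[-0.979, 0.203, -0.0], [0.203, 0.979, -0.0], [0.0, -0.0, -1.0]]
force: [-0.1, -0.6, -7.1]
width: 0.0238
```

```bash
python3 -c "
from go import *
lid();ftest(3);lid()"
```

```text
lid n 699 tilt u,v deg [-0.01 -0.03] z 0.0673
F [-0.42  0.05 -6.9 ] sd [0.55 0.56 0.48] M [-0.271  0.077  0.016] z 0.3435 hook seat est 0.1070 (slack 0.1266)
bar-rel x -0.0003 y -0.0097 seat z 0.1266 F [-1.19 -0.3  -7.14] M [-0.27  0.15 -0.01] t 19.325
lid n 708 tilt u,v deg [-0.11 -0.1 ] z 0.0671
```

>>> move_arm(series=[[1,0,0,-0.03,0,0,0],[1,0,0,-0.06,0,0,0],[1,0,0,-0.08,0,0,0],[1,0,0,-0.08,0,0,0],[1,0,0,-0.08,0,0,0]])

```text
time: 20.0
tool_pos: [0.4688, 0.2296, 0.3476]
tcp_rot: [[-0.979, 0.203, -0.0], [0.203, 0.979, 0.0], [0.0, 0.0, -1.0]]
force: [0.6, -0.2, -8.0]
width: 0.0238
```

```bash
python3 -c "
from go import *
lid();ftest(3);lid()"
```

```text
lid n 702 tilt u,v deg [-0.07 -0.24] z 0.0674
F [-0.94  0.43 -7.01] sd [0.4  0.21 0.49] M [0.079 0.1   0.003] z 0.3476 hook seat est 0.1107 (slack 0.1307)
bar-rel x -0.0002 y -0.0097 seat z 0.1307 F [-1.2   0.16 -6.55] M [ 0.12  0.03 -0.02] t 20.2
lid n 706 tilt u,v deg [-0.35 -0.12] z 0.0675
```

>>> move_arm(series=[[1,0,0,-0.03,0,0,0],[1,0,0,-0.06,0,0,0],[1,0,0,-0.08,0,0,0],[1,0,0,-0.08,0,0,0],[1,0,0,-0.08,0,0,0]])

```text
time: 20.88
tool_pos: [0.4689, 0.2295, 0.3517]
tcp_rot: [[-0.979, 0.203, 0.0], [0.203, 0.979, 0.0], [-0.0, 0.0, -1.0]]
force: [-0.4, -0.1, -7.7]
width: 0.024
```

```bash
python3 -c "
from go import *
lid();ftest(4);lid()"
```

```text
lid n 677 tilt u,v deg [ 0.02 -1.49] z 0.0695
F [ 0.06  0.55 -8.24] sd [0.15 0.42 0.31] M [ 0.148 -0.041  0.033] z 0.3516 hook seat est 0.1097 (slack 0.1347)
bar-rel x -0.0002 y -0.0097 seat z 0.1347 F [-0.19  1.08 -8.25] M [ 0.14 -0.07  0.  ] t 21.125
lid n 679 tilt u,v deg [ 0.01 -1.54] z 0.0694
```

Second test: the -y end tips at -1.5° with about 6.25 N. From moments about each edge, the weight is about 7.6 N (0.77 kg) and the balance point is at y ≈ +9 mm. Stretch will be about 31 mm, which is safe. I'll slacken, slide there and lift.

>>> move_arm(series=[[1,0,0,0.05,0,0,0],[1,0,0,0.1,0,0,0],[1,0,0,0.2,0,0,0],[1,0,0,0.35,0,0,0],[1,0,0,0.5,0,0,0],[1,0,0,0.66,0,0,0],[1,0,0.12,0.66,0,0,0],[1,0,0.27,0.66,0,0,0],[1,0,0.38,0.66,0,0,0],[1,0,0.38,0.66,0,0,0]])

```text
time: 22.42
tool_pos: [0.4728, 0.2488, 0.3187]
tcp_rot: [[-0.979, 0.203, 0.0], [0.203, 0.979, 0.0], [-0.0, 0.0, -1.0]]
force: [0.4, -0.3, -1.1]
width: 0.0239
```

```bash
python3 -c "
from go import *
bx();lid()"
```

```text
bar-rel x -0.0002 y 0.0100 seat z 0.1018 F [ 0.37 -0.34 -1.08] M [-0.07 -0.01  0.04] t 22.425
lid n 700 tilt u,v deg [ 0.24 -0.18] z 0.0671
```

>>> move_arm(series=[[1,0,0,-0.12,0,0,0],[1,0,0,-0.24,0,0,0],[1,0,0,-0.36,0,0,0],[1,0,0,-0.46,0,0,0],[1,0,0,-0.54,0,0,0],[1,0,0,-0.6,0,0,0],[1,0,0,-0.64,0,0,0],[1,0,0,-0.68,0,0,0],[1,0,0,-0.7,0,0,0],[1,0,0,-0.7,0,0,0]])

```text
time: 23.72
tool_pos: [0.4726, 0.2482, 0.3536]
tcp_rot: [[-0.979, 0.203, -0.0], [0.203, 0.979, 0.0], [0.0, -0.0, -1.0]]
force: [0.0, 0.3, -8.6]
width: 0.0238
```

```bash
python3 -c "
from go import *
lid();ftest(4);lid()"
```

```text
lid n 706 tilt u,v deg [0.64 0.05] z 0.0679
F [ 0.08 -0.1  -9.21] sd [0.6 0.5 0.5] M [ 0.027  0.019 -0.017] z 0.3535 hook seat est 0.1078 (slack 0.1366)
bar-rel x -0.0002 y 0.0093 seat z 0.1366 F [ 0.86  0.24 -9.71] M [ 0.02 -0.04 -0.  ] t 23.975
lid n 715 tilt u,v deg [ 0.96 -0.05] z 0.0679
```

>>> move_arm(series=[[1,0,0,-0.03,0,0,0],[1,0,0,-0.06,0,0,0],[1,0,0,-0.08,0,0,0],[1,0,0,-0.1,0,0,0],[1,0,0,-0.1,0,0,0],[1,0,0,-0.1,0,0,0]])

```text
time: 24.78
tool_pos: [0.4727, 0.2481, 0.3586]
tcp_rot: [[-0.979, 0.203, -0.0], [0.203, 0.979, 0.0], [0.0, 0.0, -1.0]]
force: [0.4, -0.2, -9.0]
width: 0.0237
```

```bash
python3 -c "
from go import *
lid();ftest(4);lid()"
```

```text
lid n 713 tilt u,v deg [ 0.62 -0.07] z 0.0725
F [ 0.1   0.28 -9.26] sd [0.19 0.54 0.45] M [0.008 0.012 0.021] z 0.3586 hook seat est 0.1127 (slack 0.1417)
bar-rel x -0.0002 y 0.0093 seat z 0.1417 F [ 0.36  0.22 -9.14] M [-0.03  0.04  0.05] t 25.025
lid n 723 tilt u,v deg [0.92 0.11] z 0.0726
```

The case is off the bench by 5 mm and level (about 0.8° and 0°). Now a smooth raise, then the carry.

>>> move_arm(series=[[1,0,0,-0.04,0,0,0],[1,0,0,-0.12,0,0,0],[1,0,0,-0.24,0,0,0],[1,0,0,-0.4,0,0,0],[1,0,0,-0.58,0,0,0],[1,0,0,-0.76,0,0,0],[1,0,0,-0.94,0,0,0],[1,0,0,-1.1,0,0,0],[1,0,0,-1.22,0,0,0],[1,0,0,-1.28,0,0,0]])

```text
time: 26.32
tool_pos: [0.4728, 0.2481, 0.423]
tcp_rot: [[-0.979, 0.203, 0.0], [0.203, 0.979, 0.0], [-0.0, 0.0, -1.0]]
force: [0.8, -0.1, -9.2]
width: 0.024
```

>>> move_arm(series=[[1,-0.006,-0.03,-0.02,0,0,0.002],[1,-0.02,-0.1,-0.02,0,0,0.008],[1,-0.042,-0.21,-0.02,0,0,0.016],[1,-0.072,-0.36,-0.02,0,0,0.028],[1,-0.11,-0.55,-0.02,0,0,0.042],[1,-0.154,-0.77,-0.02,0,0,0.059],[1,-0.198,-0.99,-0.02,0,0,0.076],[1,-0.242,-1.21,-0.02,0,0,0.093],[1,-0.286,-1.43,-0.02,0,0,0.11],[1,-0.33,-1.65,-0.02,0,0,0.127]])

```text
time: 27.58
tool_pos: [0.4721, 0.1632, 0.4237]
tcp_rot: [[-0.975, 0.221, 0.0], [0.221, 0.975, 0.0], [-0.0, 0.0, -1.0]]
force: [0.0, 0.1, -8.3]
width: 0.0238
```

```bash
python3 -c "
from go import *
plan(.4694,-.1677,.425,-16.7)"
```

```text
t 27.575 pos [0.4721 0.1632 0.4237] F [ 0.03  0.07 -8.31] w 0.0238 q [-0.79  0.1   0.4   1.73 -0.04  1.32  0.97]
shift [-1.41  -6.466 -0.027] turn [0.001 0.    0.492]
```

>>> move_arm(series=[[1,-0.048,-0.22,0,0,0,0.017],[1,-0.096,-0.44,0,0,0,0.034],[1,-0.144,-0.66,0,0,0,0.05],[1,-0.192,-0.88,0,0,0,0.067],[1,-0.24,-1.1,0,0,0,0.084],[1,-0.288,-1.32,0,0,0,0.1],[1,-0.336,-1.54,0,0,0,0.118],[1,-0.384,-1.76,0,0,0,0.134],[1,-0.432,-1.98,0,0,0,0.151],[1,-0.48,-2.2,0,0,0,0.168]])

```text
time: 28.82
tool_pos: [0.4712, 0.0506, 0.4237]
tcp_rot: [[-0.97, 0.244, 0.0], [0.244, 0.97, 0.0], [-0.0, 0.0, -1.0]]
force: [0.3, -0.5, -9.9]
width: 0.0237
```

```bash
python3 -c "
from go import *
plan(.4694,-.1677,.42,-16.7)"
```

```text
t 28.825 pos [0.4712 0.0506 0.4237] F [ 0.29 -0.54 -9.87] w 0.0237 q [-0.67  0.04  0.49  1.79 -0.02  1.31  1.15]
shift [-1.029 -4.244  0.073] turn [0.001 0.001 0.325]
```

>>> move_arm(series=[[1,-0.053,-0.22,0,0,0,0.017],[1,-0.106,-0.44,0,0,0,0.034],[1,-0.16,-0.66,0,0,0,0.05],[1,-0.213,-0.88,0,0,0,0.067],[1,-0.266,-1.1,0,0,0,0.084],[1,-0.32,-1.32,0,0,0,0.1],[1,-0.373,-1.54,0,0,0,0.118],[1,-0.426,-1.76,0,0,0,0.134],[1,-0.48,-1.98,0,0,0,0.151],[1,-0.533,-2.2,0,0,0,0.168]])

```text
time: 30.08
tool_pos: [0.4703, -0.0625, 0.4236]
tcp_rot: [[-0.964, 0.266, 0.0], [0.266, 0.964, 0.0], [-0.0, 0.0, -1.0]]
force: [0.4, -0.5, -8.5]
width: 0.0239
```

```bash
python3 -c "
from go import *
plan(.4694,-.1677,.41,-16.7)"
```

```text
t 30.075 pos [ 0.4703 -0.0625  0.4236] F [ 0.44 -0.47 -8.47] w 0.0239 q [-0.54  0.04  0.6   1.79 -0.03  1.31  1.37]
shift [-0.543 -2.032  0.273] turn [0.    0.    0.157]
```

>>> move_arm(series=[[1,-0.059,-0.22,0,0,0,0.017],[1,-0.117,-0.44,0,0,0,0.034],[1,-0.176,-0.66,0,0,0,0.051],[1,-0.235,-0.88,0,0,0,0.068],[1,-0.294,-1.1,0,0,0,0.085],[1,-0.352,-1.32,0,0,0,0.102],[1,-0.403,-1.51,0,0,0,0.116],[1,-0.446,-1.67,0,0,0,0.128],[1,-0.48,-1.8,0,0,0,0.138],[1,-0.507,-1.9,0,0,0,0.147]])

```text
time: 31.32
tool_pos: [0.4695, -0.1604, 0.4236]
tcp_rot: [[-0.958, 0.286, -0.0], [0.286, 0.958, 0.0], [0.0, -0.0, -1.0]]
force: [-0.3, 0.3, -8.8]
width: 0.0238
```

>>> move_arm(series=[[1,-0.02,-0.07,0.02,0,0,0.005],[1,-0.03,-0.11,0.08,0,0,0.01],[1,-0.036,-0.13,0.17,0,0,0.01],[1,-0.036,-0.13,0.29,0,0,0.01],[1,-0.036,-0.13,0.41,0,0,0.01],[1,-0.036,-0.13,0.52,0,0,0.01],[1,-0.036,-0.13,0.6,0,0,0.01],[1,-0.036,-0.13,0.64,0,0,0.01],[1,-0.036,-0.13,0.66,0,0,0.01],[1,-0.036,-0.13,0.66,0,0,0.01]])

```text
time: 32.58
tool_pos: [0.4693, -0.1668, 0.3907]
tcp_rot: [[-0.958, 0.287, 0.0], [0.287, 0.958, 0.0], [-0.0, 0.0, -1.0]]
force: [-0.2, -0.5, -9.1]
width: 0.0243
```

Run:
```python
from go import *
b,d2=cap('top','top7.png');a,d=cap('side')
plan(.546,-.1907,.3885,-16.7)
A=cv2.resize(a[160:340,210:400][:,:,::-1],None,fx=3,fy=3,interpolation=cv2.INTER_CUBIC);cv2.imwrite('pics/c7.png',A)
```

```text
t 32.675 pos [ 0.4694 -0.1669  0.3908] F [-0.39 -0.   -8.69] w 0.0235 q [-0.38  0.12  0.71  1.8  -0.09  1.24  1.63]
shift [-1.605 -0.016  0.046] turn [0.001 0.002 0.   ]
```

View pics/c7.png

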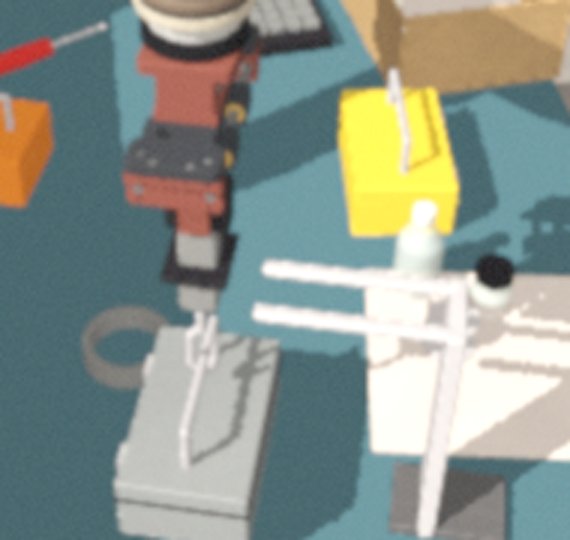

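The case hangs level from the hook (crop (200,420)), and the flange at (200,262) is in front of the prongs' open ends at (260,268) and (255,312). Going in.

>>> move_arm(series=[[1,-0.02,0,0,0,0,0],[1,-0.07,-0.01,0,0,0,0],[1,-0.15,-0.016,0,0,0,0],[1,-0.26,-0.016,0,0,0,0],[1,-0.39,-0.016,0,0,0,0],[1,-0.53,-0.016,0,0,0,0],[1,-0.67,-0.016,0,0,0,0],[1,-0.81,-0.016,0,0,0,0],[1,-0.95,-0.016,0,0,0,0],[1,-1.09,-0.016,0,0,0,0]])

```text
time: 33.92
tool_pos: [0.5218, -0.1834, 0.3906]
tcp_rot: [[-0.958, 0.287, -0.0], [0.287, 0.958, -0.0], [0.0, -0.0, -1.0]]
force: [0.4, -0.5, -8.7]
width: 0.024
```

>>> move_arm(series=[[1,-0.13,0,0,0,0,0],[1,-0.24,0,0,0,0,0],[1,-0.33,0,0,0,0,0],[1,-0.4,0,0,0,0,0],[1,-0.455,0,0,0,0,0],[1,-0.49,0,0,0,0,0],[1,-0.51,0,0,0,0,0],[1,-0.51,0,0,0,0,0],[1,-0.51,0,0,0,0,0]])

```text
time: 35.05
tool_pos: [0.5456, -0.1906, 0.3907]
tcp_rot: [[-0.958, 0.287, -0.0], [0.287, 0.958, 0.0], [0.0, 0.0, -1.0]]
force: [-0.2, -0.3, -9.7]
width: 0.0239
```

Run:
```python
from go import *
plan(.546,-.1907,.3734,-16.7)
a,d=cap('side')
cv2.imwrite('pics/c8.png',cv2.resize(a[160:340,210:400][:,:,::-1],None,fx=3,fy=3,interpolation=cv2.INTER_CUBIC))
```

```text
t 35.05 pos [ 0.5456 -0.1906  0.3907] F [-0.22 -0.33 -9.67] w 0.0239 q [-0.29  0.31  0.71  1.62 -0.21  1.29  1.74]
shift [-0.008 -0.001  0.345] turn [ 0.001 -0.001  0.001]
```

View pics/c8.png

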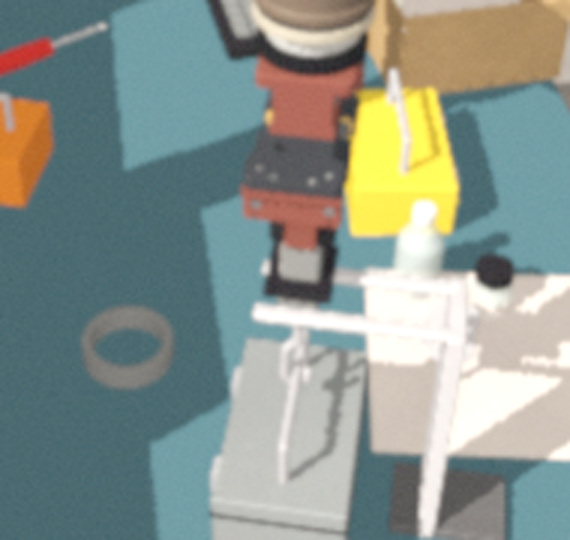

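The flange at (300,285) is above and between the prongs, with the case level below. Lowering gently.

>>> move_arm(series=[[1,0,0,0.03,0,0,0],[1,0,0,0.08,0,0,0],[1,0,0,0.14,0,0,0],[1,0,0,0.2,0,0,0],[1,0,0,0.25,0,0,0],[1,0,0,0.29,0,0,0],[1,0,0,0.315,0,0,0],[1,0,0,0.33,0,0,0],[1,0,0,0.34,0,0,0],[1,0,0,0.34,0,0,0]])

```text
time: 36.35
tool_pos: [0.5457, -0.1906, 0.3737]
tcp_rot: [[-0.958, 0.287, 0.0], [0.287, 0.958, 0.0], [-0.0, 0.0, -1.0]]
force: [-0.4, 0.2, -8.8]
width: 0.0238
```

```bash
python3 -c "
from go import *
ftest(4)"
```

```text
F [ 0.53 -0.09 -8.91] sd [0.5  0.26 0.43] M [ 0.028  0.009 -0.013] z 0.3737 hook seat est 0.1291 (slack 0.1568)
bar-rel x 0.1603 y -0.4055 seat z 0.1568 F [ 0.35  0.19 -8.32] M [ 0.06  0.01 -0.01] t 36.55
```

Not on the prongs yet; on down in steps of under 1 mm.

>>> move_arm(series=[[1,0,0,0.006,0,0,0],[1,0,0,0.012,0,0,0],[1,0,0,0.018,0,0,0],[1,0,0,0.018,0,0,0]])

```text
time: 37.05
tool_pos: [0.5457, -0.1907, 0.3734]
tcp_rot: [[-0.958, 0.287, 0.001], [0.287, 0.958, 0.0], [-0.001, 0.0, -1.0]]
force: [-2.4, 0.9, 0.9]
width: 0.0239
```

```bash
python3 -c "
from go import *
ftest(4)"
```

```text
F [-3.89  1.73  2.71] sd [0.33 0.3  1.41] M [0.538 0.874 0.004] z 0.3734 hook seat est 0.1753 (slack 0.1565)
bar-rel x 0.1603 y -0.4056 seat z 0.1565 F [-4.38  1.9   4.21] M [ 0.59  0.95 -0.01] t 37.25
```

Seated with about 3 N on it. Ease back 0.25 mm and open.

>>> move_arm(series=[[1,0,0,-0.005,0,0,0],[1,0,0,-0.005,0,0,0],[0.4,0,0,-0.005,0,0,0],[0.2,0,0,-0.005,0,0,0],[0,0,0,-0.005,0,0,0],[-0.3,0,0,-0.005,0,0,0],[-0.3,0,0,-0.005,0,0,0],[-0.3,0,0,-0.005,0,0,0]])

```text
time: 38.25
tool_pos: [0.5457, -0.1906, 0.373]
tcp_rot: [[-0.958, 0.287, 0.0], [0.287, 0.958, 0.0], [-0.0, 0.0, -1.0]]
force: [-0.1, -0.1, 0.5]
width: 0.0571
```

>>> move_arm(series=[[-0.3,0,0,-0.1,0,0,0],[-0.3,0,0,-0.4,0,0,0],[-0.3,0,0,-0.8,0,0,0],[-0.3,0,0,-1.4,0,0,0],[-0.3,0,0,-2.0,0,0,0],[-0.3,0.5,0,-2.4,0,0,0],[-0.3,1.2,0.5,-2.4,0,0,0],[-0.3,2.0,1.2,-2.4,0,0,0],[-0.3,2.8,2,-2.4,0,0,0],[-0.3,3.2,2.8,-2.4,0,0,0]])

```text
time: 39.5
tool_pos: [0.4312, -0.0096, 0.4947]
tcp_rot: [[-0.958, 0.287, 0.003], [0.287, 0.958, 0.002], [-0.002, 0.003, -1.0]]
force: [0.7, 0.9, 0.3]
width: 0.0574
```

```bash
cat > chk.py <<'E'
from go import *
def lid2(n,c0,zr):
    im,d=optics.capture(n);P=cloud(n,d);a=np.radians(-16.7);ax=np.array([np.cos(a),np.sin(a)]);ay=np.array([-ax[1],ax[0]])
    r=P-[c0[0],c0[1],0];u=r[...,:2]@ax;v=r[...,:2]@ay
    k=(u>-.05)&(u<.05)&(v>-.11)&(v<.09)&(P[...,2]>zr[0])&(P[...,2]<zr[1])
    A=np.c_[u[k],v[k],np.ones(k.sum())];z=P[...,2][k]
    for _ in range(6):
        c=np.linalg.lstsq(A,z,rcond=None)[0];g=abs(A@c-z)<.006;A,z=A[g],z[g]
    print(n,'n',len(z),'tilt deg',np.degrees(c[:2]).round(2),'lid z %.4f'%c[2]); return im
for i in range(3): a=lid2('side',(.546,-.19),(.06,.125))
b=lid2('top',(.546,-.19),(.06,.125))
print(env.get_obs()['time'],env.get_obs()['force'].round(2))
A=cv2.resize(a[160:340,210:400][:,:,::-1],None,fx=2.3,fy=2.3);B=cv2.resize(b[100:280,320:480][:,:,::-1],(368,414))
cv2.imwrite('pics/c9.png',np.hstack([A,B]))
E
python3 chk.py
```

```text
side n 1997 tilt deg [0.91 0.47] lid z 0.0876
side n 1995 tilt deg [1.   0.51] lid z 0.0877
side n 1995 tilt deg [0.81 0.37] lid z 0.0877
top n 1269 tilt deg [0.56 0.27] lid z 0.0871
39.7 [-0.12 -0.05  0.38]
```

View pics/c9.png

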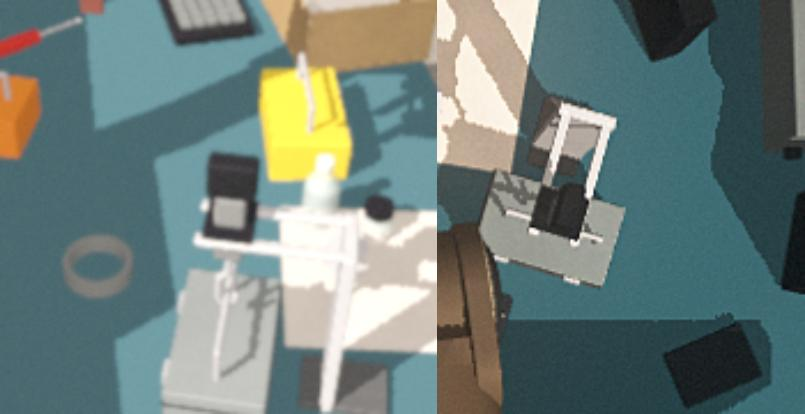

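The scale sits on the prongs at (230,215). The case hangs level from it at (225,340), with its underside about 19 mm up, and the gripper is well away. One second to settle, then hand in.

>>> move_arm(series=[[-0.3,0,0,0,0,0,0],[-0.3,0,0,0,0,0,0],[-0.3,0,0,0,0,0,0],[-0.3,0,0,0,0,0,0],[-0.3,0,0,0,0,0,0],[-0.3,0,0,0,0,0,0],[-0.3,0,0,0,0,0,0],[-0.3,0,0,0,0,0,0]])

```text
time: 40.7
tool_pos: [0.4327, -0.0105, 0.493]
tcp_rot: [[-0.958, 0.287, 0.0], [0.287, 0.958, 0.0], [-0.0, 0.0, -1.0]]
force: [0.7, -0.6, 0.6]
width: 0.0571
```

```bash
python3 chk.py && python3 -c "
from station import order
print(order.sign_off())"
```

```text
side n 1986 tilt deg [0.83 0.5 ] lid z 0.0877
side n 2002 tilt deg [0.76 0.43] lid z 0.0877
side n 1987 tilt deg [0.98 0.45] lid z 0.0877
top n 1287 tilt deg [0.86 0.28] lid z 0.0871
40.9 [ 0.31  0.13 -0.07]
the job is handed in; nothing more can be done
None
```

The case is hanging from the scale on the stand's prongs, level, still and about 19 mm clear of the bench. The robot has let go and stands well away. I handed the job in at about 41 s of the 72 s allowed.

- **Balance point:** I took the scale off the stand, hooked the bar and made two small tip tests. These were at y = +24 mm (tipped 2.5°) and y = -10 mm (tipped 1.5°). They put the weight at about 7.6 N (0.77 kg) and the balance point at about y = +9 mm, so I lifted there. The spring was drawn out about 31 mm, below the 44 mm overload limit.
- **Last checks:** The lid is within about 1° of level in both views, and three side readings more than a second after release were steady. I did not measure the bystanders again at the end. The last pictures show nothing out of place.
- **Seating the scale:** When I set it back on the prongs, it was briefly pressed down with about 3–6 N. I eased that off before opening the fingers.
- **Disagreement:** The side camera read about 1.5–2 mm further in x than the top camera. The offset was the same for the hook and the bar, so it cancelled out.

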